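Clear the dust case, try its cover and hold it open

ROBOT

A 6-joint arm with a two-finger parallel gripper is mounted at the origin on a cart in front of the work surface, level with it; the furniture and walls round the work are solid. World frame = base frame: x ahead of the robot, y to its left, z up, the work surface at z = 0. Lengths are in m, angles in rad, forces in N, time in s.
With the tool pointing down it reaches from about 0.375 to 0.975 m from the base axis. Payload 3.8 kg.
Tool frame: the origin (TCP) lies at the centre of the arm's flange, where the gripper is bolted on; the fingertips stand manip.nose_length ahead of it and the grasp point (between the pads) lies 147 mm ahead of it (manip.nose_length is the distance from the TCP to the fingertips, in m); z points along the fingers, y is the line along which they close (so a half turn about z gives the same grasp; the last joint's range is limited). The gripper opens to 88 mm and grips with 3 to 60 N. Pads are 18 mm wide; open, the fingers measure 123 mm over their backs; the gripper's body (75 mm by 187 mm) begins 45 mm behind the grasp point.
Start: joints at [-1.367, 0.264, 1.604, -0, 1.274, -0.037], TCP at [0.161, -0.656, 0.405] pointing down, gripper open.
Joint ranges: [-2.63, 2.63], [-0.94, 2.18], [0.31, 2.57], [-1.31, 4.45], [0, 2.66], [-2.55, 2.55]. Speed limits (rad/s): [2.57, 2.57, 3.14, 3.14, 3.14, 3.14].

INTERFACE

Orientations are given as a rotation vector (axis times angle).
In Python, from station import get_state, imaging, order, manip gives the robot as it stands.
- The arm moves only by the tool arm_command, never from a script. Its arguments are lists of equal length, an entry for each row: "linear": the shift along the world's x, y, z in units of 25 mm (1.0 is 25 mm), a list of three; "roll": the turn about the world's z in units of 8 degrees (1.0 is 8 degrees). A call has exactly 8 rows; each row is the pose to reach, as a shift and turn from the pose commanded when the call began; what a row does not reach only later rows make up. A row lasts 1/10 s, in which the tool goes at most 50 mm and 8.59 degrees, less where a joint would pass 70% of its speed; a pose out of reach is approached as far as the arm can. A call with a gripper value outside its range is refused whole. "fingers" is the opening, from 0 (shut) to 1 (fully open), set as the call begins (left out, the last holds). The fingers move at their own pace and stop on an object; the grip force is fixed at half the most. Time passes only in rows, so rows that repeat a pose let the fingers close, or fill a call up. It gives the time, the measured TCP pose, the force, the opening and the grip force at its end, in the units of the state.
- get_state(): the state, without advancing time (a new reading comes with each control period).
- imaging.capture(name): name is "side" or "top" or "wrist"; returns the picture (420x560x3 uint8, blue, green, red); there is no depth.
- imaging.camera_params(name): a dict with "fx", "fy", "cx", "cy" (pixels), "T" (4x4, takes a point from camera to world coordinates); the wrist camera has in their place "tool_from_camera" (4x4, takes a point from camera to tool coordinates, whose origin is the TCP and whose axes are the flange's). Camera axes: x right, y down, z forward; pixel columns grow to the right and rows downward; lengths in m; the calibration is good to about 2 mm. A picture is of the moment at which its call begins: read the wrist's pose just before it. camera_params takes no time and is no camera call.
- order.close_job(): hands the job in; it is judged then, once.
The state is a dict: "clock": time; "qpos": joint angles; "qd": joint speeds; "joint_torque": joint torques, N m; "eef_pos": TCP position; "orientation": TCP orientation; "force": force on the tool from outside, world axes, zero at the start; "torque": the same for the moment, N m; "opening": finger opening in m; "gripper_force": force on a finger pad.
Only numpy, scipy, OpenCV 4.12 (cv2) and the standard library are available. Lean on these libraries where they do the work, as an engineer would, in place of code of your own. Each camera call takes 0.05 s, during which the arm holds its last target. There are 200 camera calls.

TASK

Put the aluminium offcut lying on the blue cover of the grey dust case into the orange scrap bin. Then tug the cover up by its steel pull bar, before touching the red catch, to learn whether it is caught; if it only rattles, slide the red catch knob to the left, away from the pull bar, to release it. Swing the cover well open, about 70 degrees and short of upright, and finish while still holding the cover there by the pull bar, since it falls shut when let go; leave the other things on the bench alone.

Things in the scene. Friction and masses are not known exactly. Their poses are not given: they have to be found in the camera images.
- case: grey open-topped metal case, 160 (x) x 260 (y) x 80 mm high, fixed to the worktop, a hard drive inside. Origin at the centre of its underside; x points away from the robot to the hinge side, y to the left along the front; yaw within 0.2 rad. A black catch housing stands out 50 mm from the front wall at the left end, top 75 mm high
- cover_hinge (a point): middle of the hinge axis of the cover, on the far top rim: at (80, 0, 83) mm in the case frame; the axis runs along the case's y
- cover (a joint): opening angle of the blue cover (160 x 260 x 6 mm, top 86 mm above the worktop, 0.35 kg): 0 shut, grows as the front edge swings up, stop at 1.75. Falls shut from below about 1.5. If the catch has caught, it rattles up only about 0.045 rad (9 mm at the pull bar), then stops hard; if the catch has missed, it opens freely. This does not show from outside
- pull_bar: steel bow handle on the cover's front edge. Origin in the middle of its round grip: 14 mm thick, 86 mm long along the case's y, 205 mm from the hinge axis, 45 mm in front of the cover's edge, 83 mm high when shut; its y is the case's y. Grip it from straight above, fingers closing along the case's x; the grip is a tube that turns freely on its arms as the cover swings
- latch (a joint): slide of the red catch: 0 closed, 0.022 m fully released (stop); grows to the left (case +y). A caught bolt frees the cover at 0.014. Slides with about 2.5 N and stays where it is left. Slide it while the cover rests shut, not pulled up
- latch_knob (a point): middle of the top face of the red catch knob, an upright post 14 x 14 mm, 26 mm high, on the black housing: top 102 mm, foot 76 mm above the worktop; 25 mm in front of the cover's front edge. Closed, it stands at (-105, 100) mm in the case frame, 100 mm to the left of the pull bar's middle
- channel_offcut: offcut of aluminium U-channel, 42 (x) x 26 (y) x 22 mm, open side up, 30 g, lying on the cover; origin at the centre of its underside. Grasp it across its 26 mm width (its y)
- scrap_bin: orange square open bin, 150 x 150 x 80 mm outside, walls 4 mm, fixed to the worktop, left of the case; origin at the centre of its underside
- tape_roll: bystander: orange roll of tape, 66 mm across, 19 mm high, in front of the case at the left; origin under its centre
- screwdriver_red: bystander: red screwdriver, 163 x 17 x 17 mm, lying in front of the case at the right; origin under its centre. Beyond it to the right stands a fixed microscope, over 0.4 m tall, at about x 0.43 to 0.87, y -0.28 to -0.6: go round it on the robot side
- platter_stack: bystander: bright disc stack, 95 mm across, 20 mm high, behind the case; origin under its centre
Things that resemble listed ones, but are neither listed nor needed, are in the scene too. Several things have the shape of the channel_offcut; the one meant has the colours described above.

How it is judged:
On the way, in this order (a step that is already met when the one before it is completed fails the run):
1. the offcut lies in the scrap bin, let go, and the cover is still shut (x of channel_offcut in the frame of scrap_bin between -0.072 and 0.072 m and y of channel_offcut in the frame of scrap_bin between -0.072 and 0.072 m and z of channel_offcut in the frame of scrap_bin below 0.06 m and contact force between the fingers and channel_offcut below 0.1 N and value of joint cover below 0.015 rad), for 0.2 s.
2. the cover is tugged up by the pull bar (more than 0.02 rad) before the catch is moved (value of joint cover above 0.02 rad and contact force between the fingers and pull_bar above 0.3 N and distance of latch_knob from where it was at the start of the episode below 0.004 m), for 0.1 s.
3. the cover is swung open past 1.0 rad, gripped by the pull bar (value of joint cover above 1 rad and contact force between the fingers and pull_bar above 0.5 N), for 0.2 s.
At the end, for the whole second after the job is handed in: the cover is held still between 1.0 and 1.45 rad open (aim at 1.2) by fingers touching the pull bar, and the offcut lies inside the scrap bin (all of step 3 and value of joint cover below 1.45 rad and velocity of joint cover between -0.1 and 0.1 rad/s and x of channel_offcut in the frame of scrap_bin between -0.072 and 0.072 m and y of channel_offcut in the frame of scrap_bin between -0.072 and 0.072 m and z of channel_offcut in the frame of scrap_bin below 0.06 m); the arm keeps its last pose, push and grip.
It fails at once if the tape roll is moved by more than 30 mm (distance of tape_roll from where it was at the start of the episode above 0.03 m).
It fails at once if the red screwdriver is moved by more than 30 mm (distance of screwdriver_red from where it was at the start of the episode above 0.03 m).
It fails at once if the disc stack is moved by more than 30 mm (distance of platter_stack from where it was at the start of the episode above 0.03 m).
It also fails if it takes over 67 s, if anything falls off the work surface, if the arm or the gripper's body presses on something with over 40 N, if the wrist force passes 120 N, or if a joint passes its speed limit or range.

## Working session

There is one attempt and no reset: what is moved stays moved. The work goes in short steps, Python scripts to look and compute and a tool call to move; the robot and the scene stay as the last step left them, time stands still between calls to the robot, and variables do not carry over. Pictures are saved under pics/ and viewed, at most 10 in all, crops included, and the job is handed in when it is done.

Besides the shell and the picture viewer there is one more tool, called after "Request:" as name(argument=value, ...), one argument or row to a line, values as JSON. arm_command: Moves the arm, as the interface text tells. Its arguments: {"type":"object","properties":{"linear":{"type":"array","items":{"type":"array","items":{"type":"number"}}},"roll":{"type":"array","items":{"type":"number"}},"fingers":{"type":"number"}},"required":["linear","roll"]}

```bash
mkdir -p pics
python3 - <<'E'
from station import get_state, imaging, order, manip
import cv2,numpy as np
s=get_state();print(s['clock'],s['eef_pos'],s['orientation'],s['opening'],manip.nose_length)
for n in('top','side'):
    cv2.imwrite(f'pics/{n}0.png',imaging.capture(n));p=imaging.camera_params(n)
    print(n,p['fx'],p['fy'],p['cx'],p['cy'],np.round(p['T'],4).tolist())
print(imaging.camera_params('wrist'))
E
```

```text
0.0 [ 0.16090368 -0.65520155  0.40343233] [-3.11671192e+00 -3.77024160e-01  2.25585331e-04] 0.08814359976669182 0.166
top 525.8068532577947 525.8068532577947 286.5632181386307 215.0219025097038 [[-0.0163, -0.9979, 0.0633, 0.4996], [-0.9998, 0.0171, 0.0117, 0.0707], [-0.0127, -0.0631, -0.9979, 1.3406], [0.0, 0.0, 0.0, 1.0]]
side 495.983340042401 495.983340042401 282.62430163648526 208.16392266251768 [[-0.9797, 0.1648, -0.1143, 0.7324], [0.1999, 0.7576, -0.6214, 0.8793], [-0.0157, -0.6316, -0.7751, 1.0917], [0.0, 0.0, 0.0, 1.0]]
{'fx': 294.3619961334559, 'fy': 294.3619961334559, 'cx': 281.98614543389834, 'cy': 212.78800705535096, 'tool_from_camera': array([[ 9.91325007e-04, -9.54161198e-01, -2.99291540e-01,
         7.82752947e-02],
       [ 9.99999497e-01,  9.00755771e-04,  4.40568093e-04,
        -3.14016553e-05],
       [-1.50784397e-04, -2.99291827e-01,  9.54161611e-01,
         1.90093676e-02],
       [ 0.00000000e+00,  0.00000000e+00,  0.00000000e+00,
         1.00000000e+00]])}
```

View pics/top0.png

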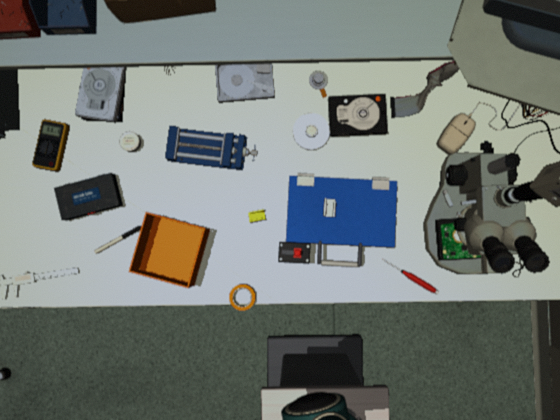

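View pics/side0.png

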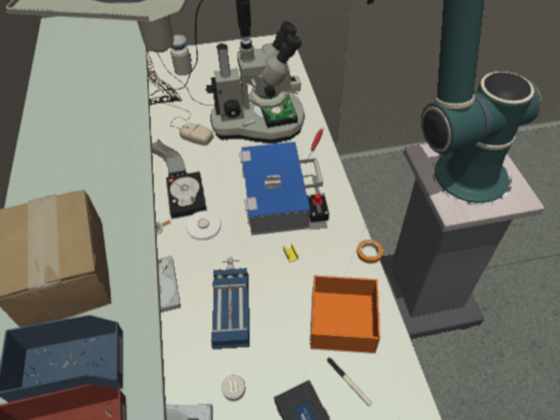

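Top view: the case with its blue cover spans about (287–397, 177–247). The pull bar is near (341,255), the red knob near (298,253) and the bin near (170,250). There are two U-channel shapes: the silver one at (330,207) on the blue cover, and a yellow one at (257,216) on the bench. The silver one fits the description (aluminium, on the cover), and I'll confirm it in an enlarged crop.

Run:
```python
import cv2
t=cv2.imread('pics/top0.png');s=cv2.imread('pics/side0.png')
cv2.imwrite('pics/tc.png',cv2.resize(t[165:275,240:410],None,fx=4.5,fy=4.5,interpolation=cv2.INTER_CUBIC))
cv2.imwrite('pics/sc.png',cv2.resize(s[135:240,235:340],None,fx=5.6,fy=5.6,interpolation=cv2.INTER_CUBIC))
```

```text
(no output)
```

View pics/tc.png

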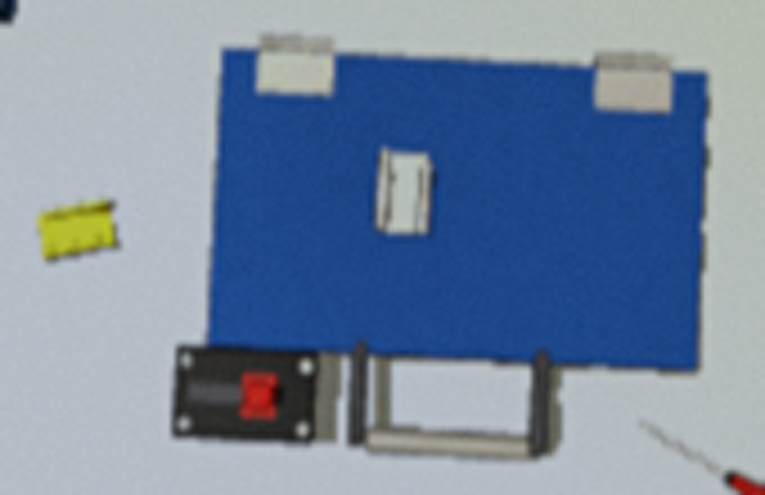

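View pics/sc.png

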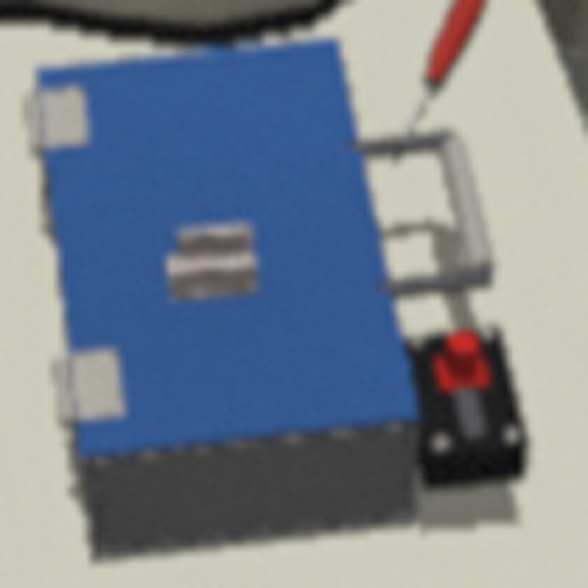

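The crops confirm it: the silver U-channel, open side up on the cover, is at crop (404,192), which is top (329.8,207.7). Bar grip ends are at (366,440) and (532,448), and the knob top is at (259,393). In the side crop the offcut is at (213,246), the bar ends at (450,140) and (482,272), and the knob top at (463,342).

```bash
cat > h.py <<'E'
import numpy as np
from station import imaging
C={n:imaging.camera_params(n) for n in('top','side')}
def ray(n,uv):
    p=C[n];d=np.array([(uv[0]-p['cx'])/p['fx'],(uv[1]-p['cy'])/p['fy'],1]);T=np.array(p['T'])
    d=T[:3,:3]@d;return T[:3,3],d/np.linalg.norm(d)
def tri(a,b):
    (o,d),(q,e)=ray('top',a),ray('side',b)
    st=np.linalg.lstsq(np.c_[d,-e],q-o,rcond=None)[0];A=o+d*st[0];B=q+e*st[1]
    return (A+B)/2,np.linalg.norm(A-B)
def pl(n,uv,z):
    o,d=ray(n,uv);return o+d*(z-o[2])/d[2]
tc=lambda u,v:((u+.5)/4.5-.5+240,(v+.5)/4.5-.5+165)
sc=lambda u,v:((u+.5)/5.6-.5+235,(v+.5)/5.6-.5+135)
E
python3 - <<'E'
from h import *
P={'FL':((222,48),(80,455)),'FR':((707,72),(38,72)),'NR':((697,371),(340,40)),'NL':((209,346),(417,420)),
'barL':((366,440),(482,272)),'barR':((532,448),(450,140)),'knob':((259,393),(463,342)),'off':((404,192),(213,246))}
R={}
for k,(a,b) in P.items():
    X,g=tri(tc(*a),sc(*b));R[k]=X;print(k,np.round(X*1000),round(g*1000,1))
for k,a,b in(('b1',(148,213),(312,347)),('b2',(209,228),(313,278)),('b3',(190,286),(378,281)),('b4',(131,269),(378,350))):
    X,g=tri(a,b);print(k,np.round(X*1000),round(g*1000,1));R[k]=X
# top view at nominal heights
Q=[pl('top',tc(*P[k][0]),.086) for k in('FL','FR','NR','NL')]
print(np.round(np.array(Q)*1000))
print('cover c',np.mean(Q,0),'bar',[np.round(pl('top',tc(*P[k][0]),.09),4) for k in('barL','barR')],'knob',pl('top',tc(259,393),.102),'off',pl('top',tc(404,192),.108))
print('yaw',[np.degrees(np.arctan2(-(Q[i]-Q[j])[0],(Q[i]-Q[j])[1])) for i,j in((0,1),(3,2))],np.degrees(np.arctan2((Q[0]-Q[3])[1],(Q[0]-Q[3])[0])),np.degrees(np.arctan2((Q[1]-Q[2])[1],(Q[1]-Q[2])[0])))
print('offyaw',[pl('top',tc(*a),.108)[:2] for a in((382,150),(431,154),(427,235),(377,230))])
print('bin',np.mean([R[f'b{i}'] for i in(1,2,3,4)],0), 'tape',pl('top',(243,297),.019),'scr',pl('top',(425,283),.01))
from station import get_state
from scipy.spatial.transform import Rotation as Ro
print(np.round(Ro.from_rotvec(get_state()['orientation']).as_matrix(),3))
E
```

```text
FL [675.  78.  84.] 0.6
FR [ 657. -180.   82.] 2.2
NR [ 497. -170.   82.] 2.3
NL [516.  88.  80.] 0.3
barL [465.   5.  82.] 0.8
barR [459. -82.  86.] 0.6
knob [490.  62. 100.] 2.2
off [594. -16. 109.] 1.2
b1 [593. 435.  27.] 2.8
b2 [552. 277.  55.] 1.4
b3 [409. 323.  66.] 8.6
b4 [453. 475.  35.] 4.3
[[ 675.   78.   86.]
 [ 657. -180.   86.]
 [ 499. -170.   86.]
 [ 516.   88.   86.]]
cover c [ 0.58661351 -0.04593091  0.086     ] bar [array([0.4652, 0.0058, 0.09  ]), array([ 0.4596, -0.0813,  0.09  ])] knob [0.49082256 0.06171621 0.102     ] off [ 0.59428002 -0.01574297  0.108     ]
yaw [np.float64(-3.888801291969697), np.float64(-3.8734049261967103)] -3.4327465192601028 -3.5887619111565345
offyaw [array([ 0.61648809, -0.00473056]), array([ 0.61394173, -0.03025984]), array([ 0.57159598, -0.02723722]), array([ 0.5746525 , -0.00125134])]
bin [0.50150134 0.37728543 0.04567066] tape [0.38023128 0.19828464 0.019     ] scr [ 0.40731926 -0.25795818  0.01      ]
[[ 0.971  0.238 -0.   ]
 [ 0.238 -0.971  0.002]
 [ 0.    -0.002 -1.   ]]
```

The heights check out: cover about 0.083, bar 0.084, knob 0.100 and offcut rim 0.109. Case yaw is about −3.8° and offcut yaw about −4.4°. I'll start with a move round the robot side of the microscope.

Request:
arm_command(
  linear=[
    [3.4, 13, 0],
    [3.4, 13, 0],
    [3.4, 13, 0],
    [3.4, 13, 0],
    [3.4, 13, 0],
    [3.4, 13, 0],
    [3.4, 13, 0],
    [3.4, 13, 0],
  ],
  roll=[-2.3, -2.3, -2.3, -2.3, -2.3, -2.3, -2.3, -2.3],
  fingers=1,
)

```text
clock: 0.9
eef_pos: [0.2462, -0.327, 0.4041]
orientation: [-3.138, 0.12, 0.0]
force: [-0.6, -0.8, 0.5]
opening: 0.0882
gripper_force: 0.0
```

Run:
```python
from h import *
Q=np.array([pl('top',p,.08) for p in((148,213),(209,228),(190,286),(131,269))])
print(np.round(Q,3),Q.mean(0),[np.linalg.norm(Q[i]-Q[i-1]) for i in range(4)])
```

```text
[[0.59  0.419 0.08 ]
 [0.552 0.272 0.08 ]
 [0.414 0.319 0.08 ]
 [0.456 0.46  0.08 ]] [0.50293763 0.36772093 0.08      ] [np.float64(0.13987931601302328), np.float64(0.15209054592944063), np.float64(0.14539221620401108), np.float64(0.14778285915150505)]
```

Request:
arm_command(
  linear=[
    [3.8, 6.4, 0],
    [3.8, 6.4, 0],
    [3.8, 6.4, 0],
    [3.8, 6.4, 0],
    [13.9, 12.4, -2],
    [13.9, 12.4, -2],
    [13.9, 12.4, -2],
    [13.9, 12.4, -2],
  ],
  roll=[0, 0, 0, 0, 0, 0, 0, 0],
)

```text
clock: 1.7
eef_pos: [0.5125, -0.0691, 0.3705]
orientation: [3.138, -0.126, 0.001]
force: [-0.4, -1.4, 0.7]
opening: 0.088
gripper_force: 0.0
```

Request:
arm_command(
  linear=[
    [0, 0, 0],
    [0, 0, 0],
    [0, 0, 0],
    [0, 0, 0],
    [0, 0, 0],
    [0, 0, 0],
    [0, 0, 0],
    [0, 0, 0],
  ],
  roll=[0, 0, 0, 0, 0, 0, 0, 0],
)

```text
clock: 2.5
eef_pos: [0.5103, -0.07, 0.3715]
orientation: [3.139, -0.127, 0.001]
force: [-0.1, -0.2, 0.2]
opening: 0.0885
gripper_force: 0.0
```

Request:
arm_command(
  linear=[
    [3.35, 2.15, -2],
    [3.35, 2.15, -2],
    [3.35, 2.15, -2],
    [3.35, 2.15, -2],
    [3.35, 2.15, -2],
    [3.35, 2.15, -2],
    [3.35, 2.15, -2],
    [3.35, 2.15, -2],
  ],
  roll=[0, 0, 0, 0, 0, 0, 0, 0],
)

```text
clock: 3.3
eef_pos: [0.5938, -0.0167, 0.3222]
orientation: [3.139, -0.128, 0.002]
force: [-0.3, -0.1, 0.1]
opening: 0.0881
gripper_force: 0.0
```

Run:
```python
from station import get_state, imaging
import cv2
s=get_state();print(s['eef_pos'],s['orientation'])
im=imaging.capture('wrist');cv2.imwrite('pics/w1.png',im)
import numpy as np
from scipy.spatial.transform import Rotation as Ro
p=imaging.camera_params('wrist')
T=np.eye(4);T[:3,:3]=Ro.from_rotvec(s['orientation']).as_matrix();T[:3,3]=s['eef_pos'];T=T@p['tool_from_camera']
np.save('T1.npy',T)
for X in([.594,-.016,.108],[.463,-.038,.083],[.491,.062,.102]):
    c=np.linalg.inv(T)@np.r_[X,1];print(X,p['fx']*c[0]/c[2]+p['cx'],p['fy']*c[1]/c[2]+p['cy'])
```

```text
[ 0.5938306  -0.01667082  0.32218821] [ 3.13889676e+00 -1.27541701e-01  2.30758278e-03]
[0.594, -0.016, 0.108] 281.19325816348413 235.8547272448573
[0.463, -0.038, 0.083] 316.4786213322283 355.62074055758364
[0.491, 0.062, 0.102] 198.79294688309383 353.6463498821683
```

View pics/w1.png

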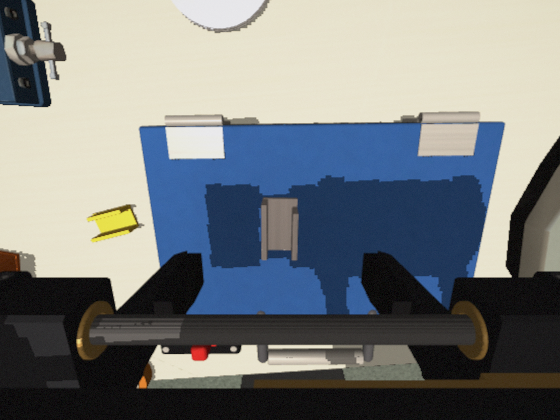

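The wrist view shows the offcut rim centred at about (280,230), against (281,236) predicted. The bar is at (316,357) and the knob at (200,352), both matching within 2 px. Going down to grasp.

Request:
arm_command(
  linear=[
    [0.1, 0, -1],
    [0.1, 0, -2],
    [0.1, 0, -2.65],
    [0.1, 0, -2.65],
    [0.1, 0, -2.65],
    [0.1, 0, -2.65],
    [0.1, 0, -2.65],
    [0.1, 0, -2.65],
  ],
  roll=[0, 0, 0, 0, 0, 0, 0, 0],
)

```text
clock: 4.15
eef_pos: [0.5968, -0.0161, 0.2552]
orientation: [3.139, -0.126, 0.001]
force: [0.6, 1.2, 0.4]
opening: 0.0877
gripper_force: 0.0
```

Request:
arm_command(
  linear=[
    [0, 0, 0],
    [0, 0, 0],
    [0, 0, 0],
    [0, 0, 0],
    [0, 0, 0],
    [0, 0, 0],
    [0, 0, 0],
    [0, 0, 0],
  ],
  roll=[0, 0, 0, 0, 0, 0, 0, 0],
  fingers=0.15,
)

```text
clock: 4.95
eef_pos: [0.5967, -0.0161, 0.2549]
orientation: [-3.139, 0.126, 0.0]
force: [0.9, -0.1, 0.4]
opening: 0.0262
gripper_force: 0.1
```

Request:
arm_command(
  linear=[
    [0, 0, 0],
    [0, 0, 0],
    [0, 0, 0],
    [0, 0, 0.5],
    [0, 0, 1.5],
    [0, 0, 3],
    [0, 0, 3],
    [0, 0, 3],
  ],
  roll=[0, 0, 0, 0, 0, 0, 0, 0],
  fingers=0,
)

```text
clock: 5.75
eef_pos: [0.5973, -0.0161, 0.3321]
orientation: [3.139, -0.126, 0.006]
force: [-0.1, -0.3, -0.7]
opening: 0.0258
gripper_force: 30.0
```

Request:
arm_command(
  linear=[
    [-3.8, 15.4, 0],
    [-3.8, 15.4, 0],
    [-3.8, 15.4, 0],
    [-3.8, 15.4, 0],
    [-3.8, 15.4, 0],
    [-3.8, 15.4, 0],
    [-3.8, 15.4, 0],
    [-3.8, 15.4, 0],
  ],
  roll=[-1.4, -1.4, -1.4, -1.4, -1.4, -1.4, -1.4, -1.4],
)

```text
clock: 6.55
eef_pos: [0.5002, 0.3704, 0.3282]
orientation: [3.11, -0.431, -0.003]
force: [1.6, 0.2, -0.3]
opening: 0.0256
gripper_force: 30.0
```

Request:
arm_command(
  linear=[
    [0, 0, 0],
    [0, 0, 0],
    [0, 0, -1],
    [0, 0, -2.5],
    [0, 0, -4],
    [0, 0, -4.8],
    [0, 0, -4.8],
    [0, 0, -4.8],
  ],
  roll=[0, 0, 0, 0, 0, 0, 0, 0],
)

```text
clock: 7.35
eef_pos: [0.5021, 0.3675, 0.2094]
orientation: [3.11, -0.434, -0.002]
force: [-0.3, 0.3, -0.2]
opening: 0.0257
gripper_force: 30.0
```

Request:
arm_command(
  linear=[
    [0, 0, 0],
    [0, 0, 0],
    [0, 0, 0],
    [0, 0, 0],
    [0, 0, 0],
    [0, 0, 1],
    [0, 0, 3],
    [0, 0, 5],
  ],
  roll=[0, 0, 0, 0, 0, 0, 0, 0],
  fingers=0.5,
)

```text
clock: 8.15
eef_pos: [0.501, 0.3686, 0.3347]
orientation: [3.109, -0.431, -0.004]
force: [1.0, -0.3, 0.0]
opening: 0.0444
gripper_force: 0.0
```

Run:
```python
from station import get_state, imaging
import cv2
s=get_state();print(s['eef_pos'],s['orientation'],s['opening'],s['qpos'])
im=imaging.capture('side');cv2.imwrite('pics/s2.png',cv2.resize(im[120:370,200:420],None,fx=2.4,fy=2.4))
```

```text
[0.5010103  0.36861706 0.33474936] [ 3.10945151 -0.43118415 -0.00415016] 0.04436397506796822 [ 5.94276194e-01  2.17684634e-01  1.79362190e+00 -7.18855913e-06
  1.13384682e+00  2.44065591e+00]
```

View pics/s2.png

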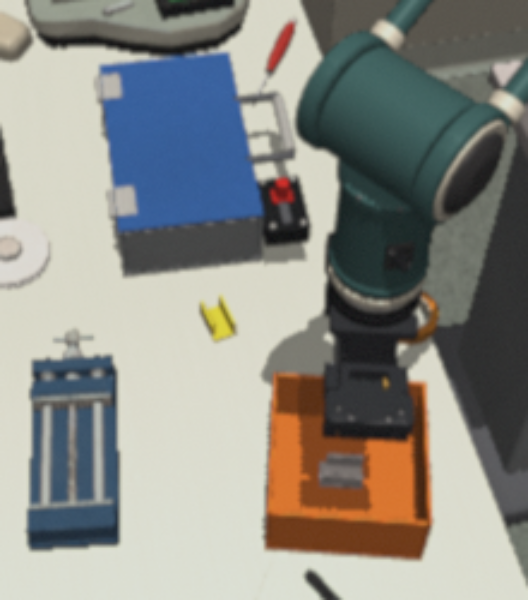

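The offcut lies in the bin, at crop (342,470), and the cover is shut. Now to above the pull bar.

Request:
arm_command(
  linear=[
    [-1.55, -16.25, 0],
    [-1.55, -16.25, 0],
    [-1.55, -16.25, 0],
    [-1.55, -16.25, 0],
    [-1.55, -16.25, 0],
    [-1.55, -16.25, 0],
    [-1.55, -16.25, 0],
    [-1.55, -16.25, 0],
  ],
  roll=[8, 8, 8, 8, 8, 8, 8, 8],
  fingers=0.46,
)

```text
clock: 9.0
eef_pos: [0.4664, -0.0031, 0.3351]
orientation: [2.872, 1.272, 0.002]
force: [1.4, -0.2, 1.1]
opening: 0.0403
gripper_force: 0.0
```

Request:
arm_command(
  linear=[
    [0, 0, 0],
    [0, 0, 0],
    [0, 0, 0],
    [0, 0, 0],
    [0, 0, 0],
    [0, 0, 0],
    [0, 0, 0],
    [0, 0, 0],
  ],
  roll=[4.75, 4.75, 4.75, 4.75, 4.75, 4.75, 4.75, 4.75],
)

```text
clock: 9.8
eef_pos: [0.4669, -0.0016, 0.3349]
orientation: [2.309, 2.13, 0.0]
force: [0.3, -0.3, 0.1]
opening: 0.0405
gripper_force: 0.0
```

Request:
arm_command(
  linear=[
    [-0.2, -1.45, 0],
    [-0.2, -1.45, 0],
    [-0.2, -1.45, 0],
    [-0.2, -1.45, -1],
    [-0.2, -1.45, -1.5],
    [-0.2, -1.45, -1.5],
    [-0.2, -1.45, -1.5],
    [-0.2, -1.45, -1.5],
  ],
  roll=[0.1, 0.1, 0.1, 0.1, 0.1, 0.1, 0.1, 0.1],
)

```text
clock: 10.6
eef_pos: [0.4624, -0.0377, 0.2982]
orientation: [2.292, 2.147, 0.001]
force: [0.0, -0.5, 0.4]
opening: 0.0406
gripper_force: 0.0
```

Request:
arm_command(
  linear=[
    [0, 0, -0.4],
    [0, 0, -0.8],
    [0, 0, -1.2],
    [0, 0, -1.6],
    [0, 0, -2.0],
    [0, 0, -2.4],
    [0, 0, -2.7],
    [0, 0, -2.7],
  ],
  roll=[0, 0, 0, 0, 0, 0, 0, 0],
)

```text
clock: 11.4
eef_pos: [0.4612, -0.0378, 0.2284]
orientation: [-2.292, -2.146, 0.003]
force: [-0.4, -0.1, -0.2]
opening: 0.0403
gripper_force: 0.0
```

Request:
arm_command(
  linear=[
    [0, 0, 0],
    [0, 0, 0],
    [0, 0, 0],
    [0, 0, 0],
    [0, 0, 0],
    [0, 0, 0],
    [0, 0, 0],
    [0, 0, 0],
  ],
  roll=[0, 0, 0, 0, 0, 0, 0, 0],
  fingers=0,
)

```text
clock: 12.2
eef_pos: [0.4624, -0.038, 0.2305]
orientation: [2.292, 2.147, 0.001]
force: [1.1, -0.3, 2.8]
opening: 0.0125
gripper_force: 29.5
```

Request:
arm_command(
  linear=[
    [0, 0, 0.05],
    [0, 0, 0.1],
    [0, 0, 0.15],
    [0, 0, 0.2],
    [0, 0, 0.25],
    [0, 0, 0.3],
    [0, 0, 0.3],
    [0, 0, 0.3],
  ],
  roll=[0, 0, 0, 0, 0, 0, 0, 0],
)

```text
clock: 13.0
eef_pos: [0.4624, -0.0379, 0.2377]
orientation: [2.292, 2.146, 0.002]
force: [5.4, 0.6, -2.4]
opening: 0.0126
gripper_force: 29.9
```

Request:
arm_command(
  linear=[
    [0, 0, 0.05],
    [0, 0, 0.1],
    [0, 0, 0.15],
    [0, 0, 0.2],
    [0, 0, 0.25],
    [0, 0, 0.25],
    [0, 0, 0.25],
    [0, 0, 0.25],
  ],
  roll=[0, 0, 0, 0, 0, 0, 0, 0],
)

```text
clock: 13.8
eef_pos: [0.4627, -0.038, 0.2441]
orientation: [2.292, 2.146, 0.003]
force: [4.5, -0.0, -2.0]
opening: 0.0125
gripper_force: 29.9
```

It rose 13.6 mm at only about 2 N, past the 9 mm rattle with no hard stop, so the catch has missed and the cover is free. The red catch stays as it is. Next I'll swing along the arc, slowly at first to check.

Request:
arm_command(
  linear=[
    [0.02, 0, 0.2],
    [0.03, 0, 0.36],
    [0.05, 0, 0.52],
    [0.07, 0, 0.68],
    [0.11, 0, 0.89],
    [0.15, -0.01, 1.09],
    [0.19, -0.01, 1.29],
    [0.23, -0.02, 1.49],
  ],
  roll=[0, 0, 0, 0, 0, 0, 0, 0],
)

```text
clock: 14.6
eef_pos: [0.4685, -0.0384, 0.2812]
orientation: [2.292, 2.146, 0.003]
force: [8.0, 0.5, -5.2]
opening: 0.0127
gripper_force: 30.1
```

Request:
arm_command(
  linear=[
    [0.12, -0.01, 0.39],
    [0.25, -0.02, 0.78],
    [0.4, -0.03, 1.16],
    [0.56, -0.04, 1.54],
    [0.75, -0.05, 1.9],
    [0.96, -0.06, 2.26],
    [1.18, -0.08, 2.6],
    [1.42, -0.09, 2.93],
  ],
  roll=[0, 0, 0, 0, 0, 0, 0, 0],
)

```text
clock: 15.4
eef_pos: [0.5032, -0.0407, 0.3532]
orientation: [-2.293, -2.147, 0.001]
force: [8.3, -1.5, -6.8]
opening: 0.0126
gripper_force: 30.3
```

Request:
arm_command(
  linear=[
    [0.25, -0.02, 0.32],
    [0.53, -0.035, 0.63],
    [0.81, -0.05, 0.92],
    [1.11, -0.07, 1.2],
    [1.43, -0.09, 1.46],
    [1.75, -0.12, 1.71],
    [2.09, -0.14, 1.94],
    [2.44, -0.16, 2.15],
  ],
  roll=[0, 0, 0, 0, 0, 0, 0, 0],
)

```text
clock: 16.2
eef_pos: [0.5646, -0.0449, 0.408]
orientation: [-2.293, -2.147, 0.002]
force: [2.8, -3.8, -6.9]
opening: 0.013
gripper_force: 30.3
```

Request:
arm_command(
  linear=[
    [0.24, -0.015, 0.13],
    [0.48, -0.03, 0.26],
    [0.73, -0.05, 0.38],
    [0.92, -0.06, 0.46],
    [1.11, -0.07, 0.53],
    [1.11, -0.07, 0.53],
    [1.11, -0.07, 0.53],
    [1.11, -0.07, 0.53],
  ],
  roll=[0, 0, 0, 0, 0, 0, 0, 0],
)

```text
clock: 17.0
eef_pos: [0.5919, -0.0467, 0.4212]
orientation: [-2.293, -2.147, 0.002]
force: [1.6, -4.8, -5.5]
opening: 0.013
gripper_force: 30.2
```

Request:
arm_command(
  linear=[
    [0, 0, 0],
    [0, 0, 0],
    [0, 0, 0],
    [0, 0, 0],
    [0, 0, 0],
    [0, 0, 0],
    [0, 0, 0],
    [0, 0, 0],
  ],
  roll=[0, 0, 0, 0, 0, 0, 0, 0],
)

```text
clock: 17.8
eef_pos: [0.5918, -0.0467, 0.4212]
orientation: [-2.293, -2.147, 0.002]
force: [1.4, -4.5, -5.2]
opening: 0.0126
gripper_force: 30.2
```

Run:
```python
from station import get_state, imaging
import cv2,numpy as np
s=get_state();print(s['eef_pos'],np.abs(s['qd']).max(),s['gripper_force'],s['opening'])
x,z=(s['eef_pos'][0]-.4624)/.998,s['eef_pos'][2]-.2305
print('theta',np.arctan2(z,.205-x),np.hypot(z,.205-x))
im=imaging.capture('side');cv2.imwrite('pics/s3.png',cv2.resize(im[60:370,180:440],None,fx=1.9,fy=1.9))
```

```text
[ 0.59183577 -0.04670991  0.42118044] 0.0011316885518887411 30.215177088975906 0.012592037897859263
theta 1.1946709294098719 0.2050118297494957
```

View pics/s3.png

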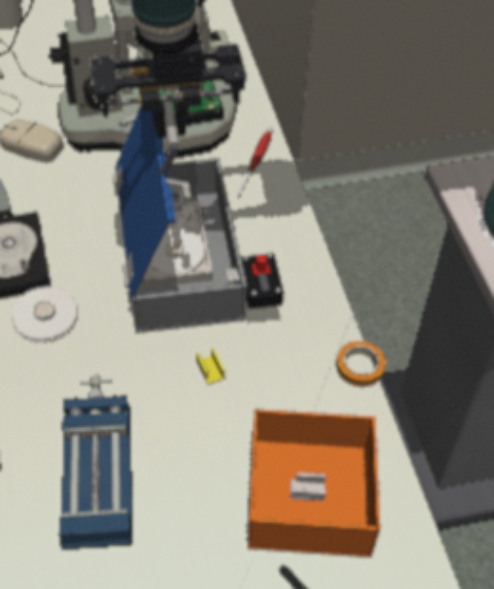

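The cover stands open at about 1.19 rad, held by the bar near (165,125). The offcut is in the bin at (309,486), and the bystanders are where they were. Handing in.

```bash
python3 -c "
from station import order
print(order.close_job())"
```

```text
the job is handed in; nothing more can be done
None
```

I put the offcut in the scrap bin and tugged the cover, which came up freely, so I left the red catch alone; the job was handed in with the cover held by its pull bar at about 1.19 rad, and the hand-in returned no verdict.

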